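# Set a stand leg to its length mark and close the cam lever while holding it

### The job

A spare camera-stand leg lies clamped in the grey cradle. By the black knob on the yellow cam lever, slide the sprung dark outer tube along the leg until the front edge of its black collar just meets the red ring, and only then swing the lever fully closed along the leg, keeping the collar at the ring all the while. The spring would pull the tube back, so finish still gripping the knob, with the collar at the ring and the lever closed, and leave the two specimen cups and the beaker undisturbed.

Things in the scene. Friction and masses are not known exactly. Their poses are not given: they have to be found in the camera images.
- cradle: Fixed grey base plate 250 x 70 x 10 mm; two black saddles (46 mm wide, 55 mm high, at x = -108 and +116 mm) hold the leg's fixed aluminium inner tube (20 mm diameter, along the cradle's x, axis 42 mm up). Origin: centre of the plate's underside. +x runs from the rubber-foot end (nearer the robot) to the far end, y left, z up. Never moves; its place and yaw differ each time.
- sleeve (a joint): Slide of the dark outer tube (29 mm diameter, 77 mm long; black collar 37 mm diameter, 30 mm long at its front end) along the cradle's -x. 0 = at rest at the far end (start); grows, in m, towards the foot; end stop 0.115. A spring pulls it back to 0, 2 N at 0 to 4.3 N at the stop, plus 0.5 N friction; it runs back when let go, even with the lever closed.
- ring (a joint): Position of the red ring (23.6 mm diameter, 6 mm wide, no obstacle to the tube) on the inner tube, in m, same direction and zero as the sleeve: the collar's front edge meets the ring when sleeve = ring. 0.05 to 0.09, differs each time, does not move during the job.
- lever (a joint): Swing of the yellow cam lever about its upright pivot on the collar, in rad. 0 = fully closed, the lever lying along the leg towards the cradle's +x (end stop); grows as it opens towards the cradle's -y; starts 0.95 to 1.25, end stop 1.3. Stays where it is left (friction 0.12 N m, about 2 N at the knob).
- collar_edge (a point): Front edge of the collar (the side towards the foot), on the leg's axis, 42 mm above the bench. At cradle x = 30 mm - sleeve.
- ring_edge (a point): Edge of the red ring that faces the collar, on the leg's axis. At cradle x = 30 mm - ring. Axes as the cradle's.
- lever_pivot (a point): Lever's pivot axis at the lever's underside, 64 mm above the bench, 15 mm behind the collar's front edge (towards cradle +x), on the leg's centre line. Its x axis points along the lever to the knob.
- grip: Black upright round knob, 18 mm diameter, 40 mm tall, at the lever's end; turns freely about its own upright axis, so the hand need not turn with the lever. Origin: centre of its underside, 72.5 mm above the bench (top at 112.5 mm), 70 mm from the lever's pivot. The lever's top beneath it is 72 mm above the bench.
- cup_orange: Bystander: specimen cup with orange cap, 38 mm diameter, 58 mm tall, loose. Origin: centre of its underside.
- cup_yellow: Bystander: specimen cup with yellow cap, 38 mm diameter, 58 mm tall, loose. Origin: centre of its underside.
- glass_beaker: Bystander: clear beaker, 46 mm diameter, 58 mm tall, loose. Origin: centre of its underside.

How it is judged:
On the way:
1. the tube is slid to the red ring (collar edge within 6 mm of the ring's edge) by the gripped knob, with the lever still open (over 0.75 rad) (x of collar_edge in the frame of ring_edge between -0.006 and 0.006 m and value of joint lever above 0.75 rad and contact force between the fingers and grip above 0.5 N), for 0.2 s.
At the end, for the whole second after the job is handed in: The collar's front edge is within 5 mm of the red ring's facing edge, the cam lever is closed to within 0.1 rad, the fingers still grip the knob (over 1 N) and it is at rest; cups and beaker stand within 20 mm of where they were (x of collar_edge in the frame of ring_edge between -0.005 and 0.005 m and value of joint lever below 0.1 rad and contact force between the fingers and grip above 1 N and linear speed of grip below 0.02 m/s and distance of each of cup_orange, cup_yellow, glass_beaker from where it was at the start of the episode below 0.02 m and angle between each of cup_orange, cup_yellow, glass_beaker's own z axis and vertical below 0.4 rad); the arm keeps its last pose, push and grip.
It fails at once if the cam lever is swung well towards closed, or is closed, while the collar's front edge is more than 12 mm from the red ring's edge (value of joint lever below 0.6 rad and not (x of collar_edge in the frame of ring_edge between -0.012 and 0.012 m)).
It fails at once if the orange-capped specimen cup is pushed more than 20 mm or tipped (distance of cup_orange from where it was at the start of the episode above 0.02 m or angle between cup_orange's own z axis and vertical above 0.4 rad).
It fails at once if the yellow-capped specimen cup is pushed more than 20 mm or tipped (distance of cup_yellow from where it was at the start of the episode above 0.02 m or angle between cup_yellow's own z axis and vertical above 0.4 rad).
It fails at once if the beaker is pushed more than 20 mm or tipped (distance of glass_beaker from where it was at the start of the episode above 0.02 m or angle between glass_beaker's own z axis and vertical above 0.4 rad).
It also fails if it takes over 35 s, if anything falls off the work surface, if the arm or the gripper's body presses on something with over 40 N, if the wrist force passes 120 N, or if a joint passes its speed limit or range.

### The arm

A 6-joint arm with a two-finger parallel gripper is mounted at the origin on the work surface; the furniture and walls round the work are solid. World frame = base frame: x ahead of the robot, y to its left, z up, the work surface at z = 0. Lengths are in m, angles in rad, forces in N, time in s.
With the tool pointing down it reaches from about 0.35 to 0.775 m from the base axis. Payload 5.5 kg.
Tool frame: the origin (TCP) lies midway between the tips of the shut fingers; the grasp point (between the pads) lies grasp_offset behind it (grasp_offset is the distance from the TCP to the grasp point, in m); z points along the fingers, y is the line along which they close (so a half turn about z gives the same grasp; the last joint's range is limited). The gripper opens to 85 mm and grips with 20 to 120 N. Pads are 22 mm wide; open, the fingers measure 114 mm over their backs; the gripper's body (76 mm by 85 mm) begins 54 mm behind the grasp point. The pads swing forward as they close: fully open they stand 13 mm farther back than shut.
Start: joints at [-1.363, 0.313, 0.046, 1.304, 0, 1.431], TCP at [0.196, -0.541, 0.231] pointing down, gripper open.
Joint ranges: [-2.76, 2.76], [-0.86, 1.69], [-1.03, 1.26], [-2.2, 2.34], [-1.47, 1.5], [-3.14, 3.14]. Speed limits (rad/s): [2.57, 2.57, 3.14, 3.14, 3.14, 3.14].

### API

Orientations are given as a unit quaternion [w, x, y, z].
In Python, from workcell import * gives the robot as it stands.
- The arm moves only by the tool step_arm, never from a script. Its argument "deltas" is a list of rows, each a list of 7 numbers: the shift along the world's x, y, z in mm, then the turn, a rotation vector about the world's x, y, z in degrees, then the gripper's target within -1 to 1 (fully open at 1, half-way at 0, shut at -1). A call has 1 to 5 rows; each row shifts and turns the commanded pose from where the row before left it; what a row does not reach is not made up. A row lasts 1/10 s, in which the tool goes at most 50 mm and 8.59 degrees, less where a joint would pass 70% of its speed; a pose out of reach is approached as far as the arm can. A call is refused whole if a number of a shift passes 50 or a number of a turn 8.59, either way. A call with a gripper value outside its range is refused whole. The fingers move at their own pace and stop on an object; "newtons" is the grip in N (left out, the last holds). Time passes only in rows, so rows that do not move let the fingers close. It gives the time, the measured TCP pose, the force, the opening and the grip force at its end, in the units of the state.
- get_state(): the state, without advancing time (a new reading comes with each control period).
- read_camera(name): name is "side" or "top" or "wrist"; returns a dict with "image" (480x640x3 uint8, red, green, blue), "z_map" (480x640 float32, m along the optical axis (not along the pixel's ray), 0 where there is no reading), "K" (3x3 intrinsics, pixels), "world_from_camera" (4x4, takes a point from camera to world coordinates). Camera axes: x right, y down, z forward; pixel columns grow to the right and rows downward; lengths in m; the calibration is good to about 2 mm. The wrist camera is an equidistant fisheye: a pixel r from the principal point sees the ray r / f radians off the axis. A picture is of the moment at which its call begins.
- hand_in(): hands the job in; it is judged then, once.
The state is a dict: "clock": time; "joint_pos": joint angles; "qvel": joint speeds; "tau": joint torques, N m; "tcp_pos": TCP position; "orientation": TCP orientation; "wrist_force": force on the tool from outside, world axes, zero at the start; "ft_torque": the same for the moment, N m; "finger_gap": finger opening in m; "grip_force": force on a finger pad.
Only numpy, scipy, OpenCV 4.12 (cv2) and the standard library are available. Lean on these libraries where they do the work, as an engineer would, in place of code of your own. Each camera call takes 0.05 s, during which the arm holds its last target. There are 200 camera calls.

## Working session

There is one attempt and no reset: what is moved stays moved. The work goes in short steps, Python scripts to look and compute and a tool call to move; the robot and the scene stay as the last step left them, time stands still between calls to the robot, and variables do not carry over. Pictures are saved under pics/ and viewed, at most 10 in all, crops included, and the job is handed in when it is done.

Besides the shell and the picture viewer there is one more tool, called after "Call:" as name(argument=value, ...), one argument or row to a line, values as JSON. step_arm: Moves the arm, as the interface text tells. Its arguments: {"type":"object","properties":{"deltas":{"type":"array","items":{"type":"array","items":{"type":"number"}}},"newtons":{"type":"number"}},"required":["deltas"]}

```bash
mkdir -p pics
python3 - <<'E'
from workcell import *
import cv2,numpy as np,pickle
s=get_state();print(s)
D={}
for n in("top","side"):
    c=read_camera(n);D[n]=c;print(n,c["K"].tolist(),np.round(c["world_from_camera"],3).tolist());cv2.imwrite(f"pics/{n}0.png",c["image"][:,:,::-1])
pickle.dump(D,open("d.pkl","wb"))
E
```

```text
{'clock': 0.0, 'joint_pos': array([-1.36256485e+00,  3.14019727e-01,  4.49609279e-02,  1.30360660e+00,
       -1.96624410e-05,  1.43120458e+00]), 'qvel': array([-6.77499604e-04, -9.57092044e-05,  5.02221737e-05, -1.95382846e-03,
        6.23062431e-04,  1.31174718e-03]), 'tau': array([-3.92864576e-04, -4.80628610e+01,  2.98532850e+01,  1.94053422e-02,
       -1.68742554e-04,  4.24206888e-06]), 'tcp_pos': array([ 0.1958705 , -0.54005355,  0.23039051]), 'orientation': array([-9.33647616e-04,  9.84915021e-01,  1.73036202e-01, -4.18922588e-05]), 'wrist_force': array([0.12013889, 1.09330015, 0.2487098 ]), 'ft_torque': array([-0.01390744, -0.02952996, -0.00246777]), 'grip_force': 0.0, 'finger_gap': 0.08546063270898206}
top [[516.3798341770188, 0.0, 325.5556470055949], [0.0, 516.3798341770188, 236.5210365125661], [0.0, 0.0, 1.0]] [[0.024, -0.993, 0.118, 0.382], [-0.999, -0.027, -0.022, 0.071], [0.025, -0.118, -0.993, 1.029], [0.0, 0.0, 0.0, 1.0]]
side [[483.449578163314, 0.0, 319.31958572479704], [0.0, 483.449578163314, 240.03041351586373], [0.0, 0.0, 1.0]] [[0.96, -0.174, 0.22, 0.31], [-0.28, -0.626, 0.728, -0.545], [0.011, -0.761, -0.649, 0.631], [0.0, 0.0, 0.0, 1.0]]
```

View pics/top0.png

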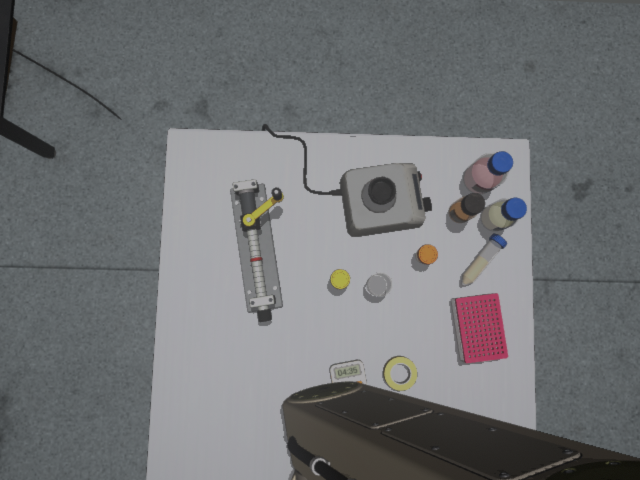

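View pics/side0.png

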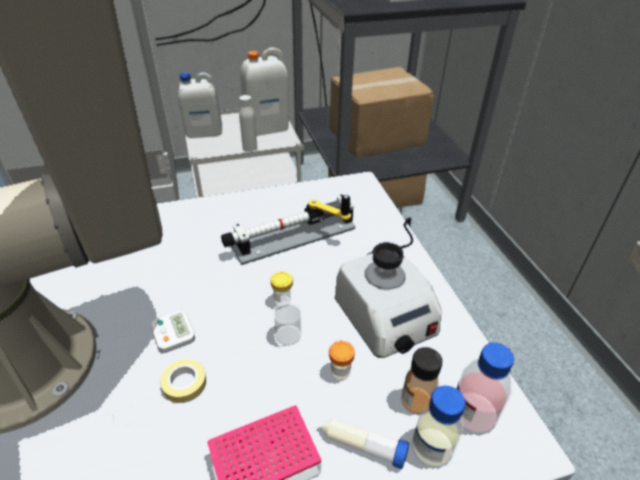

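Top view: the cradle runs from its foot at (264,313) up to (245,185). The pivot is at (248,220), the knob at (277,194) and the red ring at (256,258). The cups are at (340,279) and (427,254), the beaker at (377,286), and a hotplate stands at (380,195). The side view agrees.

```bash
cat > h.py <<'E'
import numpy as np,cv2
def ray(c,u,v,z):
    K=c["K"];T=c["world_from_camera"]
    d=T[:3,:3]@np.array([(u-K[0,2])/K[0,0],(v-K[1,2])/K[1,1],1.]);o=T[:3,3]
    return o+d*(z-o[2])/d[2]
def px(c,p):
    T=c["world_from_camera"];q=T[:3,:3].T@(np.array(p)-T[:3,3]);K=c["K"]
    return K[0,0]*q[0]/q[2]+K[0,2],K[1,1]*q[1]/q[2]+K[1,2]
def mask(c,lo,hi,box):
    h=cv2.cvtColor(c["image"],cv2.COLOR_RGB2HSV);m=cv2.inRange(h,lo,hi);k=np.zeros_like(m);x0,y0,x1,y1=box;k[y0:y1,x0:x1]=m[y0:y1,x0:x1];return k
E
python3 - <<'E'
from h import *
import pickle
D=pickle.load(open("d.pkl","rb"));c=D["top"]
box=(225,170,300,325)
def cen(m): y,x=np.nonzero(m);return x.mean(),y.mean(),len(x)
r=np.vstack
red=mask(c,(0,110,60),(8,255,255),box);x,y,n=cen(red);print("red",x,y,n,ray(c,x,y,.052))
yl=mask(c,(18,120,90),(35,255,255),box);yy,xx=np.nonzero(yl);print("yel",len(xx),xx.min(),xx.max(),yy.min(),yy.max())
pts=np.c_[xx,yy].astype(np.float32);print(cv2.fitLine(pts,cv2.DIST_L2,0,.01,.01).ravel(),ray(c,pts[:,0].min(),pts[:,1].max(),.07))
# bright inner tube centreline / plate
g=mask(c,(0,0,70),(179,60,150),box)
cs=max(cv2.findContours(g,cv2.RETR_EXTERNAL,cv2.CHAIN_APPROX_NONE)[0],key=cv2.contourArea)
rc=cv2.minAreaRect(cs);print("plate",rc)
B=cv2.boxPoints(rc);W=np.array([ray(c,*b,.01)[:2] for b in B]);print(W.round(4),np.linalg.norm(np.diff(W,axis=0),axis=1),W.mean(0))
dk=mask(c,(0,0,0),(179,255,60),(262,180,295,215));x,y,n=cen(dk);print("knob",x,y,n,ray(c,x,y,.1125),ray(c,x,y,.0925))
for n,lo,hi,b in(("yc",(18,120,90),(35,255,255),(325,260,360,300)),("oc",(5,150,90),(17,255,255),(410,235,445,275))):
    x,y,k=cen(mask(c,lo,hi,b));print(n,x,y,ray(c,x,y,.058))
print("beaker",ray(c,377,286,.058))
im=c["image"][165:330,220:320,::-1];cv2.imwrite("pics/crop.png",cv2.resize(im,None,fx=3.6,fy=3.6,interpolation=cv2.INTER_CUBIC))
E
```

```text
red 255.30434782608697 258.8695652173913 23 [0.45206497 0.1810853  0.052     ]
yel 283 243 282 196 225
[  0.7875558  -0.6162433 258.8445    211.33215  ] [0.51351241 0.20448724 0.07      ]
plate ((263.03082275390625, 251.30152893066406), (145.63816833496094, 49.39255905151367), 81.96428680419922)
[[0.6065 0.2457]
 [0.6236 0.1484]
 [0.3381 0.0989]
 [0.3227 0.1932]] [0.09869609 0.28971667 0.09560344] [0.47273437 0.17154159]
knob 277.0238095238095 195.71428571428572 42 [0.56252886 0.13983011 0.1125    ] [0.56647589 0.14134088 0.0925    ]
yc 339.7711267605634 278.82394366197184 [0.41822292 0.02092097 0.058     ]
oc 427.44444444444446 254.04980842911877 [ 0.46918099 -0.14438661  0.058     ]
beaker [ 0.40653307 -0.04928215  0.058     ]
```

View pics/crop.png

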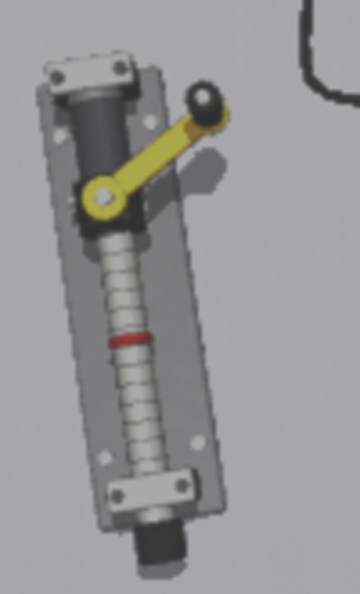

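The crop shows the plate corners at (37,88), (158,66), (226,508) and (100,530). The pivot is at (103,197), the knob top at (204,95) and the ring at (130,340).

Run:
```python
from h import *
import pickle
D=pickle.load(open("d.pkl","rb"));c=D["top"]
f=lambda x,y,z:ray(c,220+(x+.5)/3.6-.5,165+(y+.5)/3.6-.5,z)
C=np.array([f(*p,.01) for p in((37,88),(158,66),(226,508),(100,530))]);print(C.round(4),np.linalg.norm(np.roll(C,-1,0)-C,axis=1))
o=C.mean(0);d=C[0]+C[1]-C[2]-C[3];yaw=np.arctan2(d[1],d[0]);print("o",o,"yaw",yaw)
R=np.array([[np.cos(yaw),np.sin(yaw)],[-np.sin(yaw),np.cos(yaw)]])
for n,p,z in(("pivot",(103,197),.075),("knobtop",(204,95),.1125),("ring",(130,340),.053),("collar",(110,236),.06),("saddleN",(152,492),.055),("saddleF",(92,74),.055)):
    w=f(*p,z);print(n,w.round(4),(R@(w-o)[:2]).round(4))
```

```text
[[0.5935 0.242  0.01  ]
 [0.6079 0.1755 0.01  ]
 [0.3648 0.1294 0.01  ]
 [0.3514 0.197  0.01  ]] [0.06808262 0.24744564 0.06889994 0.24622858]
o [0.47942977 0.18598563 0.01      ] yaw 0.18557758289574713
pivot [0.5237 0.1945 0.075 ] [0.0451 0.0002]
knobtop [0.5711 0.1414 0.1125] [ 0.0818 -0.0607]
ring [0.4516 0.1801 0.053 ] [-0.0284 -0.0006]
collar [0.5054 0.1919 0.06  ] [0.0266 0.0011]
saddleN [0.3729 0.1654 0.055 ] [-0.1085 -0.0006]
saddleF [0.5926 0.2057 0.055 ] [ 0.1148 -0.0015]
```

Call:
step_arm(
  deltas=[
    [12,22,0,0,0,8,1],
    [24,43,0,0,0,8,1],
    [24,43,0,0,0,8,1],
    [24,43,0,0,0,8,1],
    [24,43,0,0,0,8,1],
  ],
  newtons=60,
)

```text
clock: 0.6
tcp_pos: [0.3043, -0.3447, 0.2309]
orientation: [-0.0, 0.865, 0.502, 0.0]
wrist_force: [0.9, -0.4, -0.2]
finger_gap: 0.0858
grip_force: 0.0
```

Call:
step_arm(
  deltas=[
    [24,43,0,0,0,8,1],
    [24,43,0,0,0,8,1],
    [24,43,0,0,0,8,1],
    [24,43,0,0,0,8,1],
    [24,43,0,0,0,8,1],
  ],
)

```text
clock: 1.1
tcp_pos: [0.4244, -0.1296, 0.2312]
orientation: [0.0, 0.641, 0.767, 0.0]
wrist_force: [1.0, -0.5, 0.1]
finger_gap: 0.0851
grip_force: 0.0
```

Call:
step_arm(
  deltas=[
    [24,43,0,0,0,0,1],
    [24,43,0,0,0,0,1],
    [24,43,0,0,0,0,1],
    [20,36,0,0,0,0,1],
    [0,0,0,0,0,0,1],
  ],
)

```text
clock: 1.6
tcp_pos: [0.5175, 0.0375, 0.2306]
orientation: [-0.0, 0.641, 0.768, 0.001]
wrist_force: [-0.7, -0.1, -0.1]
finger_gap: 0.0855
grip_force: 0.0
```

```bash
cat >> h.py <<'E'
def wray(c,u,v,z):
    K=c["K"];T=c["world_from_camera"];a=np.array([(u-K[0,2])/K[0,0],(v-K[1,2])/K[1,1]]);t=np.linalg.norm(a)
    d=T[:3,:3]@np.r_[a/t*np.sin(t),np.cos(t)];o=T[:3,3];return o+d*(z-o[2])/d[2]
def wpx(c,p):
    T=c["world_from_camera"];K=c["K"];q=T[:3,:3].T@(np.array(p)-T[:3,3]);t=np.arctan2(np.hypot(*q[:2]),q[2]);a=q[:2]/np.hypot(*q[:2])*t
    return K[0,0]*a[0]+K[0,2],K[1,1]*a[1]+K[1,2]
E
python3 - <<'E'
import workcell
from workcell import *
from h import *
import pickle
print(globals().get("grasp_offset"),[k for k in dir(workcell) if k[0]!="_"])
c=read_camera("wrist");pickle.dump(c,open("w.pkl","wb"));cv2.imwrite("pics/w1.png",c["image"][:,:,::-1])
for p in((.571,.141,.1125),(.5237,.1945,.075),(.4516,.1801,.053)):print(wpx(c,p))
E
```

```text
0.0187 ['MotionError', 'get_state', 'grasp_offset', 'hand_in', 'read_camera']
(np.float64(416.74379707206936), np.float64(103.91037528307882))
(np.float64(359.47257655948835), np.float64(28.651700994647058))
(np.float64(269.62528512017417), np.float64(35.852844526114126))
```

View pics/w1.png

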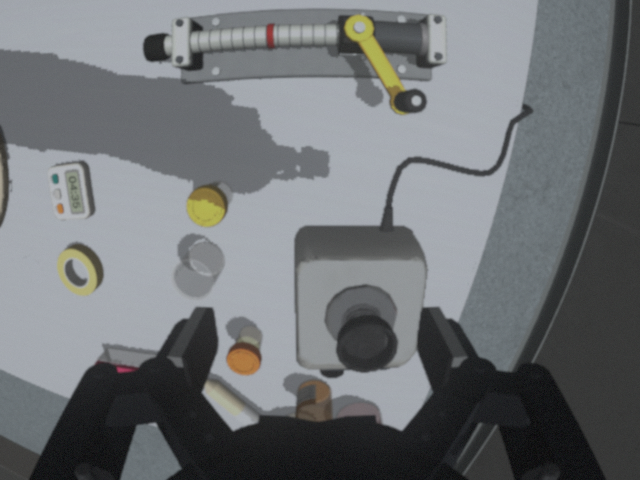

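The wrist view shows the knob top at (417,100), the pivot at (359,27) and the ring at (270,36). The pivot and ring are within about 2 px of the prediction, the knob about 4 px off.

Run:
```python
from h import *
import pickle
c=pickle.load(open("w.pkl","rb"))
m=mask(c,(0,110,60),(8,255,255),(255,15,285,55));y,x=np.nonzero(m);print(x.mean(),x.min(),x.max(),y.mean())
yaw=.1856;R=np.array([[np.cos(yaw),np.sin(yaw)],[-np.sin(yaw),np.cos(yaw)]]);o=np.array([.4794,.186])
for n,p,z in(("knob",(417,100),.1125),("piv",(359,27),.075),("ring",(x.mean(),y.mean()),.050),("ringL",(x.min(),y.mean()),.050),("ringR",(x.max()+1,y.mean()),.050),("collar",(339,37),.055)):
    w=wray(c,*p,z);print(n,w.round(4),(R@(w[:2]-o)).round(4))
```

```text
269.787037037037 267 272 34.75925925925926
knob [0.5706 0.1438 0.1125] [ 0.0819 -0.0583]
piv [0.5231 0.1958 0.075 ] [0.0447 0.0016]
ring [0.4511 0.1817 0.05  ] [-0.0286  0.001 ]
ringL [0.4487 0.1813 0.05  ] [-0.031   0.0011]
ringR [0.4538 0.182  0.05  ] [-0.0259  0.0008]
collar [0.5095 0.1884 0.055 ] [ 0.0301 -0.0032]
```

Call:
step_arm(
  deltas=[
    [20,39,0,0,0,0,1],
    [20,39,-20,0,0,0,1],
    [13,27,-40,0,0,0,1],
    [0,0,-20,0,0,0,1],
    [0,0,0,0,0,0,1],
  ],
)

```text
clock: 2.15
tcp_pos: [0.566, 0.1376, 0.1474]
orientation: [-0.003, 0.643, 0.766, -0.003]
wrist_force: [-1.2, -1.0, -0.5]
finger_gap: 0.0852
grip_force: 0.0
```

Run:
```python
from workcell import *
from h import *
c=read_camera("wrist");s=get_state();print(s["tcp_pos"],wpx(c,s["tcp_pos"]),[wpx(c,(.5708,.1425,z)) for z in(.1125,)],wpx(c,(s["tcp_pos"][0],s["tcp_pos"][1],.1125)))
cv2.imwrite("pics/w2.png",c["image"][:,:,::-1])
```

```text
[0.5672049  0.13729249 0.14970135] (np.float64(318.04181324759963), np.float64(312.7952356122292)) [(np.float64(326.86704554090016), np.float64(269.02391494555144))] (np.float64(318.42867860237845), np.float64(276.723302128495))
```

View pics/w2.png

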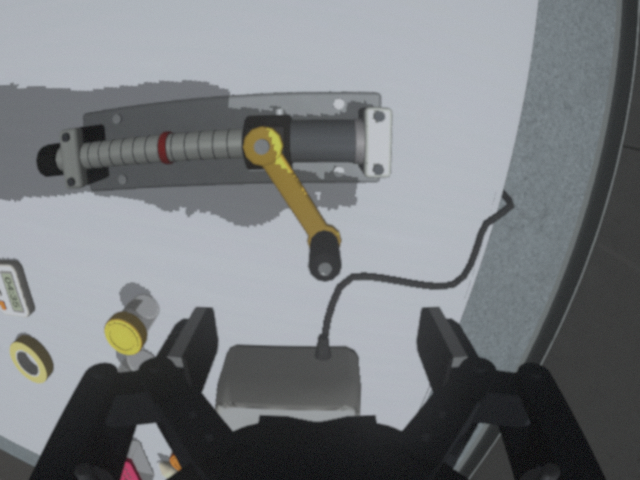

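The knob top is at (325,267), where predicted and between the open fingers, so I descend and grip.

Call:
step_arm(
  deltas=[
    [3,5,-25,0,0,0,1],
    [0,0,-25,0,0,0,1],
    [0,0,-19,0,0,0,1],
    [0,0,0,0,0,0,1],
    [0,0,0,0,0,0,0],
  ],
)

```text
clock: 2.7
tcp_pos: [0.5727, 0.1424, 0.0841]
orientation: [0.001, 0.644, 0.765, 0.001]
wrist_force: [1.0, -0.4, 0.3]
finger_gap: 0.0731
grip_force: 0.0
```

Call:
step_arm(
  deltas=[
    [0,0,0,0,0,0,-1],
    [0,0,0,0,0,0,-1],
    [0,0,0,0,0,0,-1],
    [0,0,0,0,0,0,-1],
    [0,0,0,0,0,0,-1],
  ],
)

```text
clock: 3.2
tcp_pos: [0.5721, 0.1435, 0.0831]
orientation: [0.0, 0.643, 0.766, 0.0]
wrist_force: [-3.3, -1.2, 4.2]
finger_gap: 0.0163
grip_force: 58.4
```

Call:
step_arm(
  deltas=[
    [-10,-1.9,0,0,0,0,-1],
    [-14,-2.6,0,0,0,0,-1],
    [-14,-2.6,0,0,0,0,-1],
    [-12,-2.2,0,0,0,0,-1],
    [0,0,0,0,0,0,-1],
  ],
)

```text
clock: 3.7
tcp_pos: [0.5223, 0.1331, 0.0834]
orientation: [0.002, 0.644, 0.765, 0.0]
wrist_force: [3.8, -4.7, 4.2]
finger_gap: 0.0158
grip_force: 58.7
```

```bash
cat > look.py <<'E'
import sys
from workcell import *
from h import *
n=sys.argv[1];c=read_camera("wrist");t=read_camera("top");s=get_state();p=s["tcp_pos"];print(p,s["wrist_force"],s["finger_gap"],s["grip_force"])
yaw=.1856;R=np.array([[np.cos(yaw),np.sin(yaw)],[-np.sin(yaw),np.cos(yaw)]]);o=np.array([.4794,.186])
k=R@(p[:2]-o);print("tcp cradle",k)
for nm,q in(("ring",(-.0285,0)),("pivot expected",(.045-.0555,0))):
    w=R.T@np.array(q)+o;print(nm,"wrist",wpx(c,(*w,.052 if nm=="ring" else .075)),"top",px(t,(*w,.052 if nm=="ring" else .075)))
a=c["image"][:,:,::-1];b=cv2.resize(t["image"][165:330,220:320,::-1],None,fx=2.9,fy=2.9,interpolation=cv2.INTER_CUBIC)
im=np.zeros((480,790,3),np.uint8);im[:,:500]=a[:,70:570];im[:b.shape[0],500:790]=b[:480];cv2.imwrite(f"pics/{n}.png",im)
np.save(n+".npy",c["image"])
E
python3 look.py s1
```

```text
[0.52352948 0.13330757 0.08334357] [ 3.00845012 -3.8253385   4.38315575] 0.01598420649922372 58.66741597652435
tcp cradle [ 0.03364792 -0.05993096]
ring wrist (np.float64(190.1753243006326), np.float64(167.86398001162343)) top (np.float64(255.47284394377277), np.float64(259.2310451141994))
pivot expected wrist (np.float64(212.39886792616605), np.float64(174.32695799304793)) top (np.float64(252.6849640292922), np.float64(248.71474437770433))
```

View pics/s1.png

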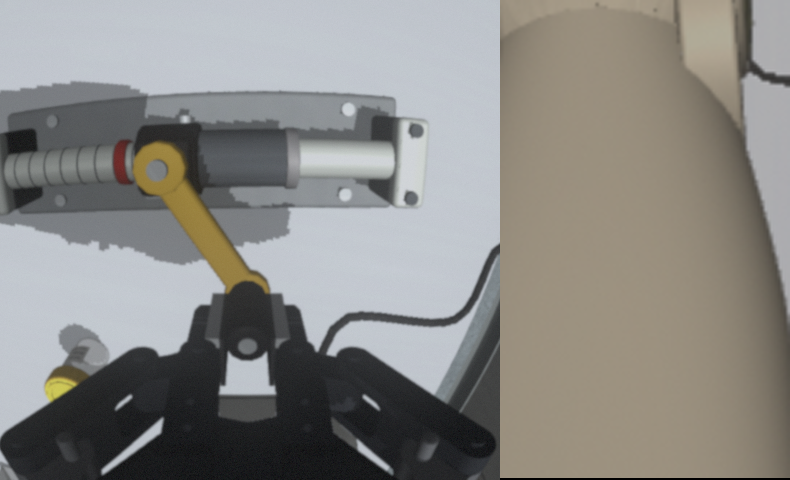

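The collar has nearly reached the ring. Ring edge is at about (132,162) and the collar edge at about (135,165) in the crop (columns start at 70), with the pivot at (157,170). The top view is blocked by the arm.

```bash
cat > meas.py <<'E'
import sys
from workcell import *
from h import *
c=read_camera("wrist")
yaw=.1856;R=np.array([[np.cos(yaw),np.sin(yaw)],[-np.sin(yaw),np.cos(yaw)]]);o=np.array([.4794,.186])
cr=lambda u,v,z:R@(wray(c,u,v,z)[:2]-o)
m=mask(c,(0,110,40),(8,255,255),(60,60,420,300));y,x=np.nonzero(m)
xm=np.median(x);k=abs(x-xm)<20;x,y=x[k],y[k];print("ring px",x.min(),x.max(),y.min(),y.max())
for v in range(int(y.min())+4,int(y.max())-2,5):
    xx=x[y==v]
    if len(xx): print(v,"ringL",cr(xx.min(),v,.0535).round(4),"ringR",cr(xx.max()+1,v,.0535).round(4))
# pivot bolt: grey spot inside yellow head
ym=mask(c,(15,110,50),(35,255,255),(150,80,460,330))
cs,h=cv2.findContours(ym,cv2.RETR_CCOMP,cv2.CHAIN_APPROX_NONE)
for i,q in enumerate(cs):
    if h[0][i][3]>=0 and cv2.contourArea(q)>60:
        b=cv2.minEnclosingCircle(q);print("pivot",b,[cr(*b[0],z).round(4) for z in(.072,.076)])
s=get_state();print("tcp",s["tcp_pos"],R@(s["tcp_pos"][:2]-o),s["wrist_force"],s["grip_force"],s["clock"])
print("g",cv2.cvtColor(c["image"],cv2.COLOR_RGB2GRAY)[int(y.mean()),int(x.min())-2:int(x.max())+14],x.min()-2)
E
python3 meas.py
```

```text
ring px 181 196 141 183
145 ringL [-0.029   0.0117] ringR [-0.0238  0.0113]
150 ringL [-0.0302  0.0093] ringR [-0.025  0.009]
155 ringL [-0.0304  0.0068] ringR [-0.0252  0.0065]
160 ringL [-0.0306  0.0044] ringR [-0.0259  0.0041]
165 ringL [-0.0314  0.0019] ringR [-0.0256  0.0016]
170 ringL [-0.0311 -0.0006] ringR [-0.0258 -0.0009]
175 ringL [-0.0302 -0.0031] ringR [-0.025  -0.0034]
180 ringL [-0.0294 -0.0057] ringR [-0.0241 -0.006 ]
pivot ((226.2058868408203, 170.2058868408203), 12.52170467376709) [array([-0.0037,  0.001 ]), array([-0.0027,  0.0017])]
tcp [0.52379074 0.13336786 0.08332574] [ 0.03391582 -0.05991992] [ 2.93609176 -4.51542862  4.38737725] 58.67606341838837 3.85
g [113  86  70  58  63  60  63  66  65  63  64  63  72  91 121 137 142 142
 137 121 105 114 135 142 135 127 126 123 125 127 128] 179
```

Call:
step_arm(
  deltas=[
    [-4.9,-0.9,0,0,0,0,-1],
    [0,0,0,0,0,0,-1],
    [0,0,0,0,0,0,-1],
    [0,0,0,0,0,0,-1],
  ],
)

```text
clock: 4.25
tcp_pos: [0.5193, 0.1325, 0.0833]
orientation: [0.002, 0.644, 0.765, 0.001]
wrist_force: [3.2, -3.2, 5.0]
finger_gap: 0.0162
grip_force: 58.7
```

```bash
python3 meas.py
python3 - <<'E'
from workcell import *
from h import *
c=read_camera("wrist");cv2.imwrite("pics/s2.png",cv2.resize(c["image"][90:290,150:350,::-1],None,fx=3,fy=3,interpolation=cv2.INTER_CUBIC))
E
```

```text
ring px 190 204 141 182
145 ringL [-0.0291  0.0114] ringR [-0.024  0.011]
150 ringL [-0.0293  0.0089] ringR [-0.0247  0.0087]
155 ringL [-0.0305  0.0066] ringR [-0.0253  0.0063]
160 ringL [-0.0307  0.0041] ringR [-0.0255  0.0038]
165 ringL [-0.0309  0.0016] ringR [-0.0257  0.0014]
170 ringL [-0.0306 -0.0009] ringR [-0.0254 -0.0011]
175 ringL [-0.0303 -0.0034] ringR [-0.0251 -0.0036]
pivot ((226.25509643554688, 170.02040100097656), 12.41405200958252) [array([-0.008 ,  0.0011]), array([-0.007 ,  0.0017])]
tcp [0.51928442 0.13250292 0.0833178 ] [ 0.02932728 -0.05993843] [ 3.54292708 -4.39009948  5.20067803] 58.722386956214905 4.3
g [ 90  68  61  61  64  64  64  65  66  64  64  66  86 115 133 137 129 125
 127 126 127 127 128 127 128 129 127 129 128 130] 188
```

View pics/s2.png

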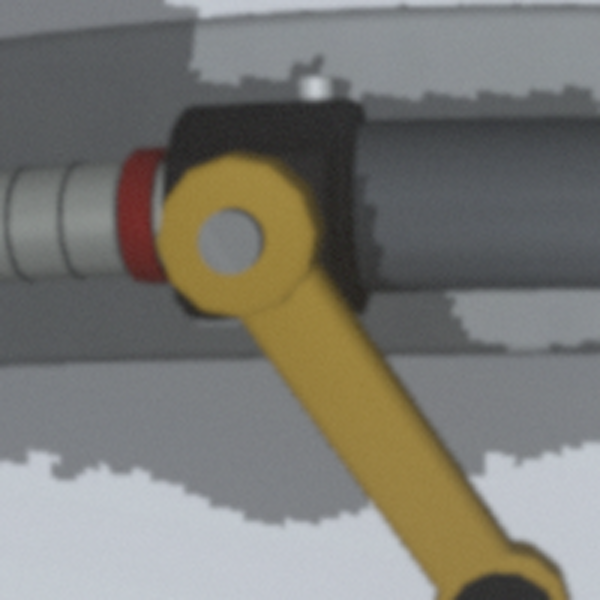

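Call:
step_arm(
  deltas=[
    [-2.5,-0.5,0,0,0,0,-1],
    [0,0,0,0,0,0,-1],
    [0,0,0,0,0,0,-1],
    [0,0,0,0,0,0,-1],
    [0,0,0,0,0,0,-1],
  ],
)

```text
clock: 4.85
tcp_pos: [0.5169, 0.1321, 0.0833]
orientation: [0.002, 0.644, 0.765, 0.001]
wrist_force: [3.5, -4.0, 4.6]
finger_gap: 0.016
grip_force: 58.7
```

```bash
python3 meas.py|grep -v ringL
```

```text
ring px 194 204 140 182
pivot ((226.29144287109375, 170.13368225097656), 12.432425498962402) [array([-0.0105,  0.0011]), array([-0.0095,  0.0017])]
tcp [0.5168698  0.1320421  0.08329642] [ 0.0268691  -0.05994575] [ 3.47230408 -4.13913834  4.68920864] 58.719860315322876 4.9
g [104  79  68  65  62  62  65  62  64  68  68  78  98 115 124 126 126 126
 126 128 128 128 128 129 127 128] 192
```

Call:
step_arm(
  deltas=[
    [6.8,7.1,0,0,0,0,-1],
    [5.7,7.9,0,0,0,0,-1],
    [0,0,0,0,0,0,-1],
  ],
)

```text
clock: 5.2
tcp_pos: [0.5303, 0.1478, 0.0833]
orientation: [0.002, 0.643, 0.766, 0.001]
wrist_force: [3.6, -3.0, 4.3]
finger_gap: 0.0161
grip_force: 58.6
```

```bash
python3 meas.py
```

```text
ring px 167 176 167 206
171 ringL [-0.0282  0.0123] ringR [-0.0244  0.0121]
176 ringL [-0.0296  0.0098] ringR [-0.0252  0.0096]
181 ringL [-0.0304  0.0073] ringR [-0.025  0.007]
186 ringL [-0.0307  0.0048] ringR [-0.0263  0.0046]
191 ringL [-0.031   0.0022] ringR [-0.0277  0.0021]
196 ringL [-0.0308 -0.0004] ringR [-0.0286 -0.0005]
201 ringL [-0.0305 -0.003 ] ringR [-0.0289 -0.0031]
pivot ((194.5, 201.5), 12.020915031433105) [array([-0.0102,  0.0007]), array([-0.0088,  0.0016])]
tcp [0.5299369  0.14772932 0.0833049 ] [ 0.04260664 -0.0469393 ] [ 3.7114848  -2.72698961  3.95917796] 58.585753440856934 5.25
g [ 93  71  62  63  63  61  59  59  65  61  64  72  89 106 114 121 124 123
 123 126 124 124 125 125 126] 165
```

Call:
step_arm(
  deltas=[
    [3.7,8.2,0,0,0,0,-1],
    [3.4,9.9,0,0,0,0,-1],
    [2,10.3,0,0,0,0,-1],
    [0,0,0,0,0,0,-1],
  ],
)

```text
clock: 5.65
tcp_pos: [0.5383, 0.1773, 0.0832]
orientation: [0.001, 0.643, 0.766, 0.002]
wrist_force: [3.5, 1.7, 6.1]
finger_gap: 0.0163
grip_force: 58.7
```

```bash
python3 meas.py
```

```text
ring px 151 156 220 246
224 ringL [-0.0283  0.0126] ringR [-0.0259  0.0125]
229 ringL [-0.0293  0.0098] ringR [-0.0281  0.0098]
234 ringL [-0.0304  0.0071] ringR [-0.028  0.007]
239 ringL [-0.0308  0.0043] ringR [-0.0278  0.0042]
pivot ((171.32156372070312, 260.139404296875), 11.378854751586914) [array([-0.0124, -0.    ]), array([-0.0106,  0.0016])]
tcp [0.53787248 0.17725891 0.08320595] [ 0.05585521 -0.01938126] [3.51599379 1.33328719 6.25630858] 58.75316083431244 5.7
g [100  82  67  62  61  54  49  45  43  42  43  40  40  44  44  46  47  58
  64  69  69] 149
```

Call:
step_arm(
  deltas=[
    [1.7,7.3,0,0,0,0,-1],
    [-0.6,7.6,0,0,0,0,-1],
    [-1,6.8,0,0,0,0,-1],
    [0,0,0,0,0,0,-1],
    [0,0,0,0,0,0,-1],
  ],
)

```text
clock: 6.2
tcp_pos: [0.5379, 0.1968, 0.0832]
orientation: [0.002, 0.643, 0.765, 0.0]
wrist_force: [3.9, -4.4, 5.5]
finger_gap: 0.0163
grip_force: 58.8
```

```bash
python3 meas.py; python3 look.py s3
```

```text
ring px 152 157 252 281
256 ringL [-0.0275  0.0138] ringR [-0.0251  0.0138]
261 ringL [-0.0293  0.0109] ringR [-0.0262  0.0109]
266 ringL [-0.0293  0.0079] ringR [-0.0274  0.0079]
271 ringL [-0.0305  0.0049] ringR [-0.0273  0.0049]
276 ringL [-0.0311  0.0018] ringR [-0.0279  0.0019]
pivot ((172.7970733642578, 296.6673583984375), 10.817777633666992) [array([-0.0119, -0.0006]), array([-0.01  ,  0.0016])]
tcp [0.53788044 0.19683374 0.0831919 ] [ 0.0594753  -0.00014409] [ 4.27623957 -4.46324706  6.36287666] 58.81501257419586 6.25
g [89 71 63 63 65 60 54 48 41 44 39 40 42 39 43 41 43 43 38 39 39] 150
[0.53790327 0.19684378 0.08321478] [ 4.7908542  -4.68960003  5.81100237] 0.016275794385198602 58.81391644477844
tcp cradle [ 0.05949959 -0.00013842]
ring wrist (np.float64(157.67406917387768), np.float64(277.8918819033257)) top (np.float64(255.47284394377277), np.float64(259.2310451141994))
pivot expected wrist (np.float64(173.08465646905614), np.float64(298.534785530104)) top (np.float64(252.6849640292922), np.float64(248.71474437770433))
```

View pics/s3.png

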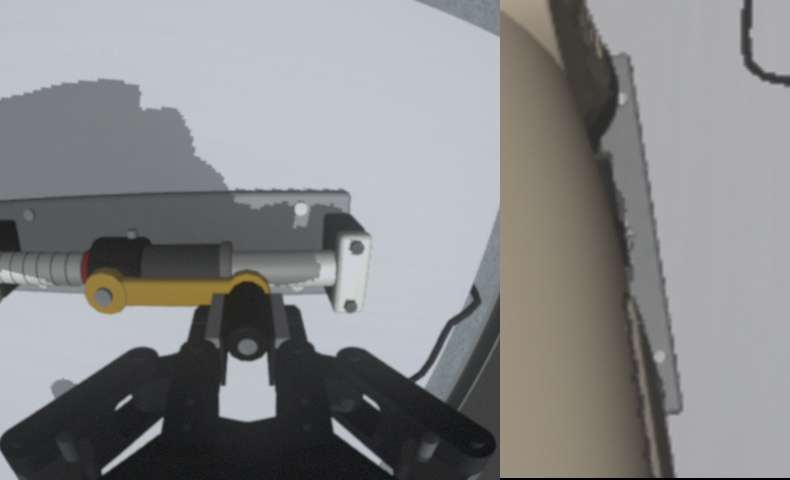

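The lever lies along the leg (pivot (103,296), knob base (248,288) in the crop) and the collar is at the ring. One gentle push will confirm it is on the stop.

Call:
step_arm(
  deltas=[
    [-0.4,2,0,0,0,0,-1],
    [0,0,0,0,0,0,-1],
    [0,0,0,0,0,0,-1],
    [0,0,0,0,0,0,-1],
  ],
)

```text
clock: 6.75
tcp_pos: [0.5378, 0.1973, 0.0832]
orientation: [0.003, 0.644, 0.765, -0.001]
wrist_force: [4.9, -9.4, 5.7]
finger_gap: 0.0162
grip_force: 58.8
```

```bash
python3 meas.py | tail -3
```

```text
pivot ((173.5, 297.5), 11.068072319030762) [array([-0.0116, -0.0006]), array([-0.0097,  0.0017])]
tcp [0.53781082 0.19728972 0.0832097 ] [0.05949102 0.00031691] [ 5.9809272  -9.17640896  6.00167384] 58.79550039768219 6.8
g [92 74 64 64 65 60 54 51 43 43 43 46 42 43 41 43 45 42 41 41 45] 150
```

```bash
python3 -c "
from workcell import *
print(hand_in())"
```

```text
the job is handed in; nothing more can be done
None
```

I handed the job in with the knob still gripped at about 59 N. By my measurements the collar edge is within about 1 mm of the red ring, and the lever is pressed against its closed stop. The arm kept clear of the cups and beaker, though I did not measure their positions again, and the hand-in returned no verdict.

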